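# Answer a stall customer by pointing

### The job

A customer at the offerings stall asks what to buy for the camera blessing and where to pay: answer by pointing with the fingertips from above. Hold the fingertips still two to four centimetres above the top of the coconut in the basket for two seconds, then likewise above the mouth of the smallest brass pot, then above the middle of the steel coin dish, and finish while still pointing at the dish. Touch, move and lift nothing, and pass high over everything else so that no wrong thing is pointed at.

Things in the scene. Friction and masses are not known exactly. Their poses are not given: they have to be found in the camera images.
- coconut_in_basket: brown husked coconut, egg-shaped, 96 mm thick and 110 mm tall, blunt tip up, standing in the middle of the pinkish round basket. Origin: centre of its underside, z up, so its top is at +110 mm z (about 116 mm above the table)
- coconut_on_board: identical coconut, not in a basket but on the small square board; not asked for. Origin: centre of its underside, z up, top at +110 mm (about 130 mm above the table)
- basket: round open pinkish plastic basket, fixed, 170 mm across the rim, 60 mm high; floor 6 mm thick. Origin: centre of its underside, on the table
- board: square wooden board, fixed, 120 x 120 x 20 mm. Origin: centre of its underside, on the table
- pot_small: smallest of three open round-bellied brass pots of one shape that stand on the chest in any order, centres about 120 mm apart: 54 mm across the belly, 48 mm across the rim, 52 mm tall. Origin: centre of its underside, z up; the rim is at +52 mm (about 112 mm above the table)
- pot_middle: middle brass pot: 73 mm across the belly, 65 mm across the rim, 70 mm tall. Origin: centre of its underside; not asked for
- pot_large: largest brass pot: 92 mm across the belly, 82 mm across the rim, 88 mm tall (about 148 mm above the table). Origin: centre of its underside; not asked for
- chest: low dark wooden chest, fixed, 110 mm (its x) by 380 mm (its y), 60 mm high, with the three pots in a row along its y. Origin: centre of its underside, on the table
- dish: shallow round steel dish with a few coins in it, 120 mm across the rim, 22 mm high, on the table. Origin: centre of its underside, z up; the rim is at +22 mm
- camera: bystander: black camera with a thick lens, about 140 (its x, lens to -x) by 135 by 105 mm high, on the block. Origin: under its middle, at its underside
- block: worn wooden block, fixed, 180 x 180 x 60 mm, under the camera. Origin: centre of its underside, on the table
- bell: bystander: brass hand bell standing mouth down, 64 mm across, 106 mm tall. Origin: centre of its underside
- carton: bystander: flat carton lying on the table, 160 (its x) x 50 x 35 mm high. Origin: centre of its underside

How it is judged:
By the outcome, as a careful person would: the job done as asked, in the order asked, and still so for the second after the job is handed in, with the robot touching nothing.
It also fails if it takes over 54 s, if anything falls off the work surface, if the arm or the gripper's body presses on something with over 40 N, if the wrist force passes 120 N, or if a joint passes its speed limit or range.

### The arm

A 6-joint arm with a two-finger parallel gripper is mounted at the origin on the work surface. World frame = base frame: x ahead of the robot, y to its left, z up, the work surface at z = 0. Lengths are in mm, angles in rad, forces in N, time in s.
With the tool pointing down it reaches from about 350 to 975 mm from the base axis. Payload 7.1 kg.
Tool frame: the origin (TCP) lies on the centre line of the jaws, within the pads' length; the fingertips stand 17 mm ahead of it and the grasp point (between the pads) lies 2 mm behind it; z points along the fingers, y is the line along which they close (so a half turn about z gives the same grasp; the last joint's range is limited). The gripper opens to 88 mm and grips with 3 to 60 N. Pads are 20 mm wide; open, the fingers measure 115 mm over their backs; the gripper's body (75 mm by 178 mm) begins 61 mm behind the grasp point.
Start: joints at [-1.36, 0.423, 1.63, -0, 1.089, -0.019], TCP at [142.384, -608.549, 207.975] pointing down, gripper open.
Joint ranges: [-3, 3], [-0.9, 2.11], [0.09, 2.58], [-1.31, 4.45], [0.11, 2.69], [-2.54, 2.54]. Speed limits (rad/s): [2.39, 2.39, 3.01, 3.14, 3.14, 3.14].

### API

Orientations are given as a unit quaternion [x, y, z, w].
In Python, from bench import observe, get_image, calibration, hand_in gives the robot as it stands. The module is installed in compiled form; this text tells all that it offers.
- The arm moves only by the tool jog_arm, never from a script. Its argument "motion" is a list of rows, each a list of 3 entries, a list of its own where there are three numbers: the turn, a rotation vector about the tool's x, y, z in degrees, then the shift along the tool's x, y, z in cm, then the closure, from 0 (fully open) to 1 (shut). In form: [[[ax, ay, az], [tx, ty, tz], gripper], ...]. A call has 1 to 12 rows; each row shifts and turns the commanded pose from where the row before left it, along the tool's axes as they then stand; what a row does not reach is not made up. A row lasts 1/8 s, in which the tool goes at most 62.5 mm and 10.7 degrees, less where a joint would pass 70% of its speed; a pose out of reach is approached as far as the arm can. A call with a gripper value outside its range is refused whole. The fingers move at their own pace and stop on an object; "squeeze" is the grip in N (left out, the last holds). Time passes only in rows, so rows that do not move let the fingers close. It gives the time, the measured TCP pose, the force, the opening and the grip force at its end, in the units of the state.
- observe(): the state, without advancing time (a new reading comes with each control period).
- get_image(name): name is "side" or "top"; returns the picture (480x640x3 uint8, red, green, blue); there is no depth.
- calibration(name): a dict with "intrinsics" (3x3 intrinsics, pixels), "k1" (the pictures are not rectified: a ray, as slopes to the right and down, at radius r is drawn at 1 + k1 r^2 times it, then the intrinsics apply), "pose" (4x4, takes a point from camera to world coordinates). Camera axes: x right, y down, z forward; pixel columns grow to the right and rows downward; lengths in mm; the calibration is good to about 2 mm. A picture is of the moment at which its call begins. calibration takes no time and is no camera call.
- hand_in(): hands the job in; it is judged then, once.
The state is a dict: "time": time; "qpos": joint angles; "qd": joint speeds; "effort": joint torques, N m; "tcp_pos": TCP position; "tool_rot": TCP orientation; "ft_force": force on the tool from outside, world axes, zero at the start; "wrist_torque": the same for the moment, N m; "gripper_width": finger opening in mm; "finger_force": force on a finger pad.
Only numpy, scipy, OpenCV 4.12 (cv2) and the standard library are available. Lean on these libraries where they do the work, as an engineer would, in place of code of your own. Each camera call takes 0.05 s, during which the arm holds its last target. There are 200 camera calls.

## Working session

There is one attempt and no reset: what is moved stays moved. The work goes in short steps, Python scripts to look and compute and a tool call to move; the robot and the scene stay as the last step left them, time stands still between calls to the robot, and variables do not carry over. Pictures are saved under pics/ and viewed, at most 10 in all, crops included, and the job is handed in when it is done.

Besides the shell and the picture viewer there is one more tool, called after "Call:" as name(argument=value, ...), one argument or row to a line, values as JSON. jog_arm: Moves the arm, as the interface text tells. Its arguments: {"type":"object","properties":{"motion":{"type":"array"},"squeeze":{"type":"number"}},"required":["motion"]}

```bash
mkdir -p pics; cat > h.py <<'E'
import numpy as np, cv2
from bench import *
def ray(name,u,v):
    c=calibration(name);K=np.array(c["intrinsics"]);P=np.array(c["pose"])
    d=np.array([(u-K[0,2])/K[0,0],(v-K[1,2])/K[1,1]]);s=d.copy()
    for _ in range(30): s=d/(1+c["k1"]*(s@s))
    return P[:3,3],P[:3,:3]@np.array([*s,1])
def at(name,u,v,z):
    o,d=ray(name,u,v);return o+d*(z-o[2])/d[2]
def proj(name,p):
    c=calibration(name);K=np.array(c["intrinsics"]);P=np.array(c["pose"])
    q=P[:3,:3].T@(np.array(p)-P[:3,3]);s=q[:2]/q[2];s=s*(1+c["k1"]*(s@s))
    return K[:2,:2]@s+K[:2,2]
E
python3 - <<'E'
from h import *
for n in("top","side"):
    cv2.imwrite(f"pics/{n}0.png",get_image(n)[:,:,::-1]); print(n,np.round(np.array(calibration(n)["pose"]),2).tolist())
s=observe();print(s["time"],s["tcp_pos"],s["tool_rot"],s["ft_force"],s["gripper_width"])
E
```

```text
top [[-0.01, -0.99, 0.14, 419.77], [-1.0, 0.01, -0.01, 35.9], [0.01, -0.14, -0.99, 1010.71], [0.0, 0.0, 0.0, 1.0]]
side [[-0.98, -0.12, 0.15, 311.97], [-0.19, 0.68, -0.71, 1119.35], [-0.02, -0.72, -0.69, 1125.95], [0.0, 0.0, 0.0, 1.0]]
0.1 [ 142.29546546 -608.06223137  207.29393703] [ 9.93403271e-01  1.14671217e-01 -6.13630661e-05 -6.71056183e-04] [ 0.52069569 -0.70947554  0.58268955] 87.87052367536639
```

View pics/top0.png

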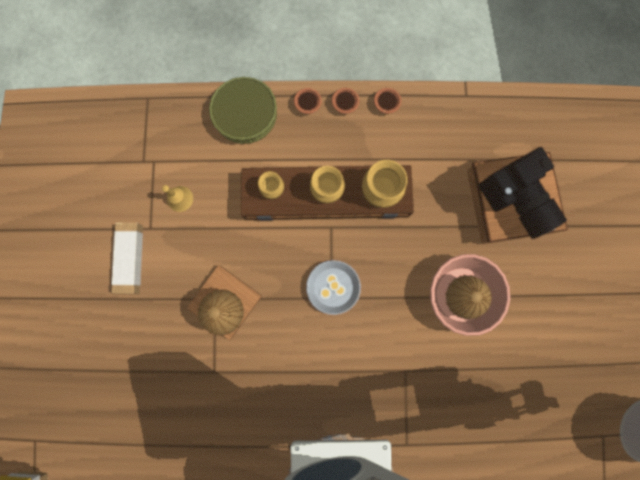

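View pics/side0.png

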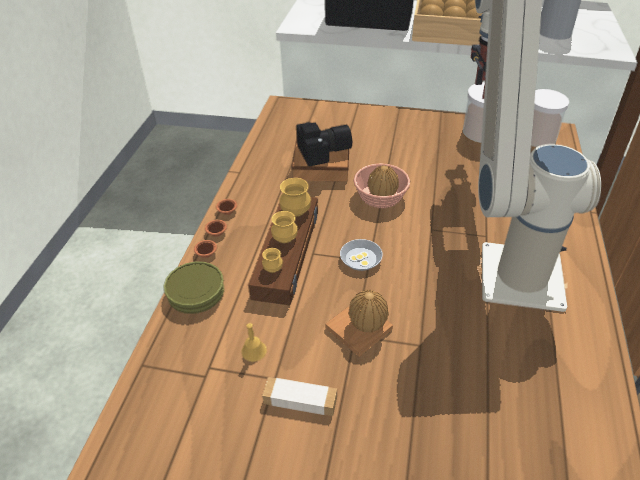

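The top view shows the basket rim centred near (470.5,294.5) and its coconut at (469,297). The small pot's mouth is at (271,184) and the dish at (334,287). In the side view the coconut top is at about (383,168), the small pot's mouth at (272,255) and the dish at (361,254).

```bash
python3 - <<'E'
from h import *
for n,l in dict(top=[("rim",470.5,294.5,60),("coco mid",469,297,61),("pot",271,184,112),("dish",334,287,20),("potM",328,182,130),("potL",386,181,148),("cocoB",221,313,75),("cam",520,190,165)],side=[("rim",381.5,183,60),("coco",383,182,61),("pot",272,255,112),("dish",361,254,20)]).items():
    for k,u,v,z in l: print(n,k,at(n,u,v,z).round())
a=cv2.imread("pics/top0.png")
b=cv2.imread("pics/side0.png")
f=lambda i,x,y:cv2.resize(i[y-45:y+45,x-60:x+60],(400,300),interpolation=cv2.INTER_CUBIC)
cv2.imwrite("pics/c.png",np.vstack([np.hstack([f(a,470,294),f(a,271,184)]),np.hstack([f(b,382,180),f(b,272,255)])]))
E
```

```text
top rim [ 427. -284.   60.]
top coco mid [ 422. -280.   61.]
top pot [659. 141. 112.]
top dish [447.   9.  20.]
top potM [658.  23. 130.]
top potL [655. -93. 148.]
top cocoB [392. 248.  75.]
top cam [ 632. -360.  165.]
side rim [ 424. -268.   60.]
side coco [ 420. -273.   61.]
side pot [658. 149. 112.]
side dish [445.  12.  20.]
```

View pics/c.png

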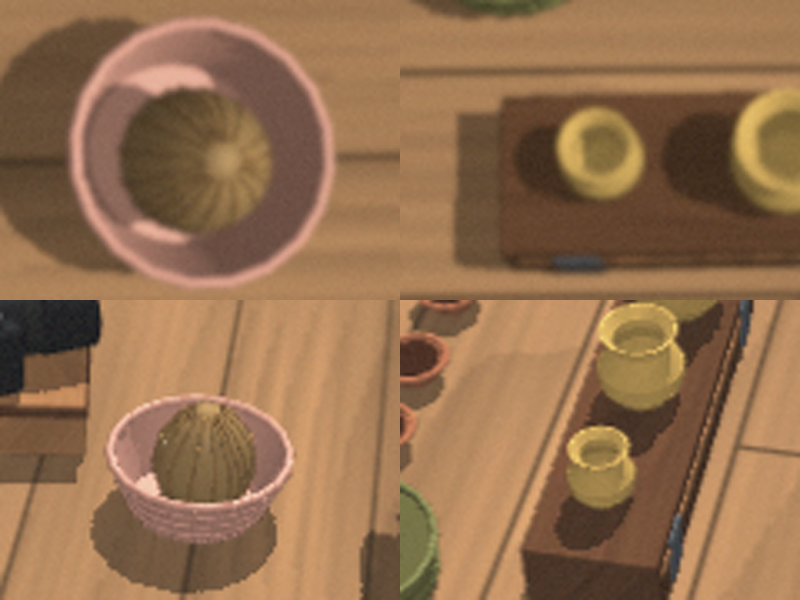

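The crops put the coconut's tip at (477.2,297.6) in the top view and (384.4,167.4) in the side view. The small pot's mouth is at (270.4,183.5) and (271.1,254.1).

```bash
python3 - <<'E'
from h import *
from scipy.spatial.transform import Rotation as R
def tri(p,q):
    (o,d),(e,f)=ray("top",*p),ray("side",*q)
    s=np.linalg.lstsq(np.c_[d,-f],e-o,rcond=None)[0]
    return ((o+s[0]*d+e+s[1]*f)/2).round(1),np.linalg.norm(o+s[0]*d-e-s[1]*f).round(1)
s=observe();M=R.from_quat(s["tool_rot"]);print(M.as_matrix().round(3).tolist())
for k,p,q,z in[("coco",(477.2,297.6),(384.4,167.4),116),("pot",(270.4,183.5),(271.1,254.1),112),("dish",(334,287),(361,254),20)]:
    print(k,tri(p,q),at("top",*p,z).round(),at("side",*q,z).round())
E
```

```text
[[0.974, 0.228, -0.0], [0.228, -0.974, 0.001], [0.0, -0.001, -1.0]]
coco (array([ 419.9, -280.1,  111.3]), np.float64(1.4)) [ 421. -278.  116.] [ 419. -274.  116.]
pot (array([661.7, 143.1, 108.9]), np.float64(1.6)) [660. 143. 112.] [661. 146. 112.]
dish (array([446.5,   9.3,  16.9]), np.float64(1.9)) [447.   9.  20.] [445.  12.  20.]
```

Call:
jog_arm(
  motion=[
    [[0,0,0],[0,0,-4],1],
    [[0,0,0],[0,0,-4],1],
    [[0,0,0],[0,0,-4],1],
    [[0,0,0],[3.85,-2.86,0],1],
    [[0,0,0],[3.85,-2.86,0],1],
    [[0,0,0],[3.85,-2.86,0],1],
    [[0,0,0],[3.85,-2.86,0],1],
    [[0,0,0],[3.85,-2.86,0],1],
    [[0,0,0],[3.85,-2.86,0],1],
    [[0,0,0],[3.85,-2.86,0],1],
    [[0,0,0],[3.85,-2.86,0],1],
    [[0,0,0],[3.85,-2.86,0],1],
  ],
  squeeze=5,
)

```text
time: 1.6
tcp_pos: [421.8, -277.6, 327.8]
tool_rot: [0.993, 0.115, -0.0, -0.0]
ft_force: [0.1, -0.4, 0.0]
gripper_width: 0.3
finger_force: 0.0
```

Call:
jog_arm(
  motion=[
    [[0,0,0],[0,0,4],1],
    [[0,0,0],[0,0,4],1],
    [[0,0,0],[0,0,4],1],
    [[0,0,0],[0,0,2.5],1],
    [[0,0,0],[0,0,1.9],1],
    [[0,0,0],[0,0,0],1],
    [[0,0,0],[0,0,0],1],
  ],
)

```text
time: 2.48
tcp_pos: [421.4, -279.2, 164.5]
tool_rot: [0.993, 0.115, 0.0, 0.0]
ft_force: [0.6, -0.9, -0.6]
gripper_width: 0.5
finger_force: 0.0
```

```bash
python3 - <<'E'
from h import *
b=get_image("side")[:,:,::-1]
f=lambda i,x,y:cv2.resize(i[y-45:y+45,x-60:x+60],(600,450),interpolation=cv2.INTER_CUBIC)
cv2.imwrite("pics/s1.png",f(b,384,165));print(observe()["tcp_pos"],observe()["ft_force"],proj("side",[421,-278,146]))
E
```

```text
[ 421.6250379  -279.32107696  164.81294273] [1.15303956 0.58524796 0.57466643] [384.35157501 158.37860827]
```

View pics/s1.png

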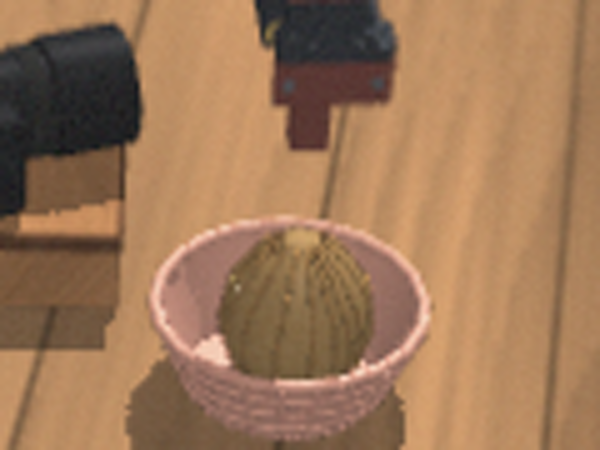

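The fingertips' lower edge is at about (386,150) in the full picture, 8 px higher than expected for z = 146. I'll check the scale.

```bash
python3 - <<'E'
from h import *
for z in (106,111,116,146,156,166): print(z,proj("side",[421,-279,z]).round(1),proj("top",[421,-279,z]).round(1))
b=get_image("side")[:,:,::-1];a=get_image("top")[:,:,::-1]
f=lambda i,x,y:cv2.resize(i[y-30:y+30,x-40:x+40],(400,300),interpolation=cv2.INTER_CUBIC)
cv2.imwrite("pics/s2.png",np.hstack([f(a,480,297),f(b,384,160)]));s=observe();print(s["tcp_pos"],s["time"])
E
```

```text
106 [383.7 169. ] [475.8 297.4]
111 [383.8 167.6] [476.6 297.4]
116 [383.8 166.3] [477.5 297.4]
146 [384.4 158.2] [482.7 297.3]
156 [384.6 155.4] [484.6 297.3]
166 [384.8 152.7] [486.5 297.2]
[ 421.65344246 -279.3422233   164.90143566] 2.625
```

View pics/s2.png

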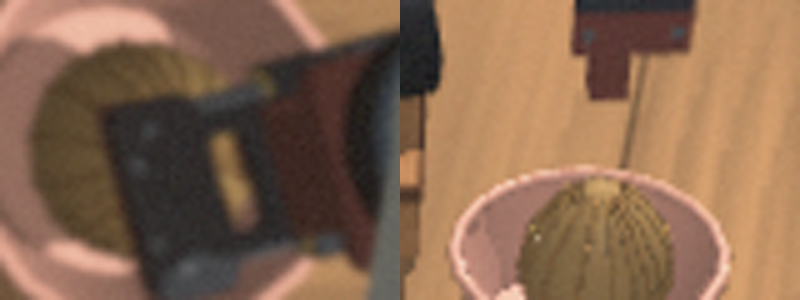

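The top view shows only the gripper body over the coconut. In the side view the tip is at (385.6,150), which would put the fingertips about 30 mm higher than the TCP reading says. I'll compare with the predicted tip drawn in, and with the start picture.

```bash
python3 - <<'E'
from h import *
from scipy.spatial.transform import Rotation as R
b=get_image("side")[:,:,::-1].copy();s=observe();M=R.from_quat(s["tool_rot"])
b0=cv2.imread("pics/side0.png")
def crop(i,x,y,pts):
    c=cv2.resize(i[y-60:y+60,x-40:x+40],(400,600),interpolation=cv2.INTER_CUBIC)
    for p,col in pts:
        q=proj("side",p); cv2.circle(c,(int((q[0]-x+40)*5),int((q[1]-y+60)*5)),3,col,-1); print(np.round(p),q.round(1))
    return c
t=np.array(s["tcp_pos"])
P=[(t+M.apply(v),c) for v,c in [((0,0,17),(0,255,0)),((0,0,0),(255,255,0)),((0,-13.5,17),(0,255,255)),((0,0,-63),(255,0,255))]]
t0=np.array([142.4,-608.5,208])
P0=[(t0+M.apply(v),c) for v,c in [((0,44,17),(0,255,0)),((0,-44,17),(0,255,0)),((0,0,0),(255,255,0)),((0,0,-63),(255,0,255))]]
cv2.imwrite("pics/s3.png",np.hstack([crop(b,385,150,P),crop(b0,480,80,P0)]))
E
```

```text
[ 422. -279.  148.] [384.2 157.6]
[ 422. -279.  165.] [384.6 152.9]
[ 419. -266.  148.] [384.7 160.2]
[ 422. -279.  228.] [385.8 135. ]
[ 152. -651.  191.] [476.7  93. ]
[ 132. -566.  191.] [483.  106.2]
[ 142. -608.  208.] [480.6  94.9]
[ 142. -608.  271.] [483.8  77.5]
```

View pics/s3.png

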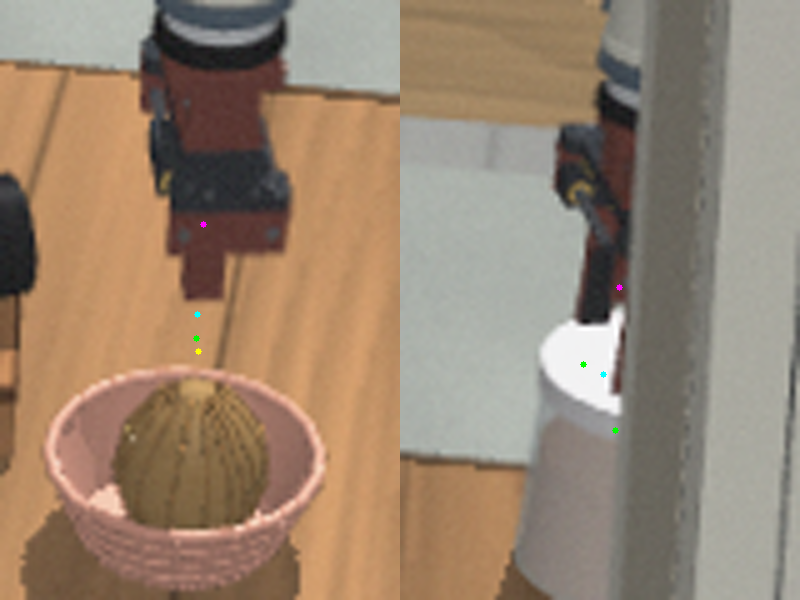

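The predicted tip (green) falls about 8 px below the visible one in both poses. Before trusting either, I'll check the calibration against the base plate and raise the arm for another look.

```bash
python3 - <<'E'
from h import *
for u,v in [(483,247),(547,244),(565,306),(484,302)]: print("side",at("side",u,v,5).round())
for u,v in [(291,442),(391,442)]: print("top",at("top",u,v,5).round())
# chest corners and square block check of the scale
for u,v in [(242,168),(412,166),(412,212),(242,214)]: print("chest top",at("top",u,v,60).round())
print(np.round(calibration("side")["intrinsics"],1).tolist(),calibration("side")["k1"],np.round(calibration("top")["intrinsics"],1).tolist())
s=observe();print(s["qpos"])
E
```

```text
side [106. -93.   5.]
side [ -79. -139.    5.]
side [-106.   93.    5.]
side [104. 116.   5.]
top [109. 106.   5.]
top [ 106. -114.    5.]
chest top [710. 213.  60.]
chest top [ 713. -166.   60.]
chest top [ 609. -162.   60.]
chest top [606. 210.  60.]
[[560.3, 0.0, 324.7], [0.0, 560.3, 242.6], [0.0, 0.0, 1.0]] -0.0827375059687971 [[443.3, 0.0, 325.0], [0.0, 443.3, 238.0], [0.0, 0.0, 1.0]]
[-6.08631524e-01  3.08299124e-01  1.92626984e+00  3.11098802e-05
  9.05467451e-01  7.32318872e-01]
```

Call:
jog_arm(
  motion=[
    [[0,0,0],[0,0,-4],1],
    [[0,0,0],[0,0,-4],1],
    [[0,0,0],[0,0,-4],1],
    [[0,0,0],[0,0,-4.5],1],
    [[0,8,0],[0,0,0],1],
    [[0,8,0],[0,0,0],1],
    [[0,8,0],[0,0,0],1],
    [[0,8,0],[0,0,0],1],
    [[0,0,0],[0,0,0],1],
    [[0,0,0],[0,0,0],1],
  ],
)

```text
time: 3.92
tcp_pos: [421.3, -279.5, 329.6]
tool_rot: [0.955, 0.11, 0.273, -0.031]
ft_force: [-0.1, 0.4, 0.7]
gripper_width: 0.5
finger_force: 0.0
```

Call:
jog_arm(
  motion=[
    [[0,8,0],[0,0,0],1],
    [[0,8,0],[0,0,0],1],
    [[0,8,0],[0,0,0],1],
    [[0,0,0],[0,0,0],1],
    [[0,0,0],[0,0,0],1],
  ],
)

```text
time: 4.55
tcp_pos: [421.8, -279.3, 329.4]
tool_rot: [0.878, 0.102, 0.465, -0.054]
ft_force: [-0.2, -0.9, 0.7]
gripper_width: 0.6
finger_force: 0.0
```

```bash
python3 - <<'E'
from h import *
from scipy.spatial.transform import Rotation as R
I=[get_image(n)[:,:,::-1].copy() for n in("top","side")];s=observe();t=np.array(s["tcp_pos"]);M=R.from_quat(s["tool_rot"])
print(t,M.as_matrix().round(2).tolist())
C=[]
for n,i in zip(("top","side"),I):
    x,y=proj(n,t).round().astype(int);print(n,x,y)
    p=cv2.copyMakeBorder(i,60,60,60,60,cv2.BORDER_CONSTANT)
    c=cv2.resize(p[y:y+120,x+20:x+100],(400,600),interpolation=cv2.INTER_CUBIC)
    for v,col in [((0,0,17),(0,255,0)),((0,0,-63),(255,0,255)),((10,0,17),(0,255,255)),((-10,0,17),(0,255,255))]:
        q=proj(n,t+M.apply(v));print(v,q.round(1));cv2.circle(c,(int((q[0]-x+40)*5),int((q[1]-y+60)*5)),3,col,-1)
    C.append(c)
cv2.imwrite("pics/s4.png",np.hstack(C))
E
```

```text
[ 421.99064219 -279.06645874  329.92157398] [[0.55, 0.23, 0.81], [0.13, -0.97, 0.19], [0.83, 0.0, -0.56]]
top 525 296
(0, 0, 17) [519.5 287.2]
(0, 0, -63) [544.9 330.1]
(10, 0, 17) [520.8 283.5]
(-10, 0, 17) [518.2 290.8]
side 388 104
(0, 0, 17) [382.4 107.1]
(0, 0, -63) [407.2  92.1]
(10, 0, 17) [380.6 104.5]
(-10, 0, 17) [384.3 109.6]
```

View pics/s4.png

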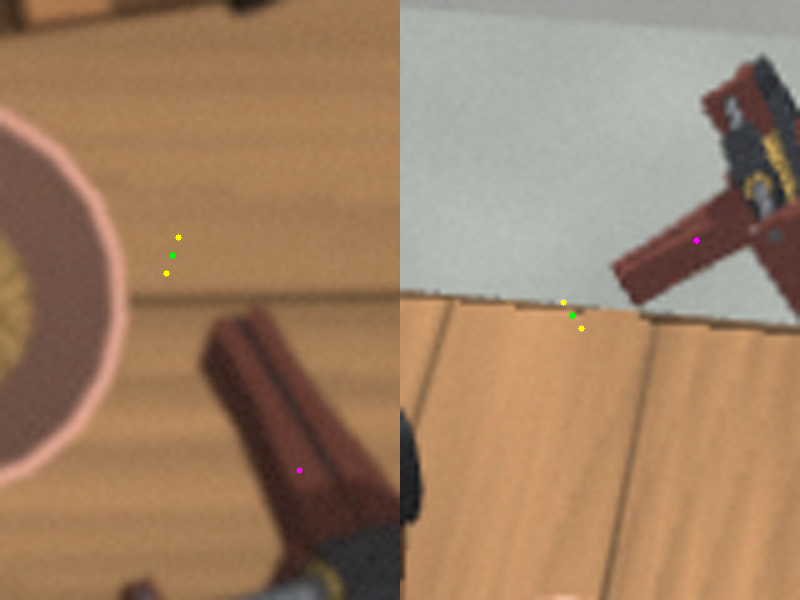

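The top view shows the finger ends near (533,300) and the side view near (393.5,100.5), both well short of the predicted tip.

```bash
python3 - <<'E'
from h import *
from scipy.spatial.transform import Rotation as R
s=observe();t=np.array(s["tcp_pos"]);M=R.from_quat(s["tool_rot"])
for p,q in[((533,299.6),(393.6,100.6)),((533,299.6),(393,100))]:
    (o,d),(e,f)=ray("top",*p),ray("side",*q)
    k=np.linalg.lstsq(np.c_[d,-f],e-o,rcond=None)[0]
    x=(o+k[0]*d+e+k[1]*f)/2;print(x,np.linalg.norm(o+k[0]*d-e-k[1]*f),M.inv().apply(x-t))
E
```

```text
[ 411.40627561 -290.34435582  335.13477737] 9.110470537866291 [ -2.92158987   8.55377851 -13.59023378]
[ 412.26262046 -289.03117552  337.66159227] 7.418263148742805 [ -0.19111811   7.47707187 -14.06750655]
```

Both views agree that the whole gripper is about 32 mm further back along the tool axis than the TCP reading says. The visible finger length (about 80 mm) matches the description, so the reported tool length is at fault. I'll refine that figure by overlaying fingertip end rectangles at several offsets.

```bash
python3 - <<'E'
from h import *
from scipy.spatial.transform import Rotation as R
I={n:get_image(n)[:,:,::-1].copy() for n in("top","side")};s=observe();t=np.array(s["tcp_pos"]);M=R.from_quat(s["tool_rot"])
C=[]
for n,i in I.items():
    x,y=proj(n,t+M.apply((0,0,-20))).round().astype(int);Z=16
    raw=cv2.resize(i[y-18:y+19,x-12:x+13],(400,592),interpolation=cv2.INTER_CUBIC);c=raw
    for dz,col in[(-28,(0,255,0)),(-34,(0,255,255)),(-40,(255,255,0))]:
        P=[proj(n,t+M.apply((a,b,17+dz))) for a,b in((10,13.5),(10,-13.5),(-10,-13.5),(-10,13.5))]
        cv2.polylines(c,[np.int32([((q[0]-x+12.5)*Z,(q[1]-y+18.5)*Z) for q in P])],True,col,1)
    C.append(c)
cv2.imwrite("pics/s5.png",np.hstack(C))
E
```

```text
(no output)
```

View pics/s5.png

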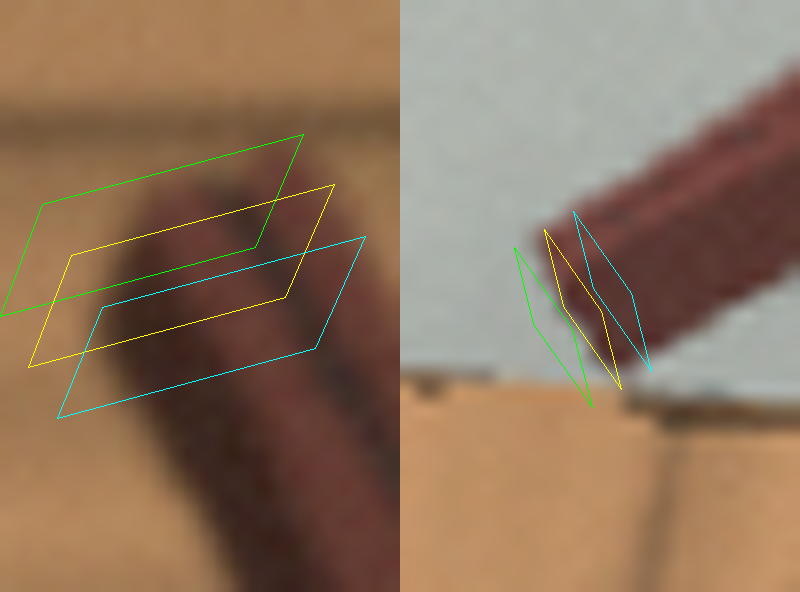

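The end rectangles fit at about −30 in the top view and −33 in the side view. The visible tips therefore lie about 14.5 mm behind the reported TCP and about 4 mm towards world −y. I'll set the heights so that nothing is touched under either interpretation.

Call:
jog_arm(
  motion=[
    [[0,-8,0],[0,0,0],1],
    [[0,-8,0],[0,0,0],1],
    [[0,-8,0],[0,0,0],1],
    [[0,-8,0],[0,0,0],1],
    [[0,-8,0],[0,0,0],1],
    [[0,-8,0],[0,0,0],1],
    [[0,-8,0],[0,0,0],1],
    [[0,0,0],[0.1,-0.4,4],1],
    [[0,0,0],[0,0,4],1],
    [[0,0,0],[0,0,4],1],
    [[0,0,0],[0,0,4],1],
    [[0,0,0],[0,0,0],1],
  ],
)

```text
time: 6.25
tcp_pos: [420.0, -273.6, 167.2]
tool_rot: [0.993, 0.115, -0.002, -0.001]
ft_force: [-1.2, -0.2, 0.1]
gripper_width: 0.6
finger_force: 0.0
```

Call:
jog_arm(
  motion=[
    [[0,0,0],[0,0,2],1],
    [[0,0,0],[0,0,1],1],
    [[0,0,0],[0,0,0.4],1],
    [[0,0,0],[0,0,0],1],
    [[0,0,0],[0,0,0],1],
  ],
)

```text
time: 6.88
tcp_pos: [421.6, -275.1, 135.7]
tool_rot: [0.993, 0.115, 0.0, 0.0]
ft_force: [-0.1, 0.1, 0.2]
gripper_width: 0.1
finger_force: 0.0
```

```bash
python3 - <<'E'
from h import *
b=get_image("side")[:,:,::-1];s=observe();print(s["tcp_pos"],s["ft_force"],s["time"])
c=cv2.resize(b[130:200,340:430],(720,560),interpolation=cv2.INTER_CUBIC)
t=s["tcp_pos"]
for z in (116,136,146,156):
    for y in (-8,4):
        q=proj("side",[t[0],t[1]-4+y+4,z]);cv2.circle(c,(int((q[0]-339.5)*8),int((q[1]-129.5)*8)),2,(0,255,0) if y>0 else (255,255,0),-1)
cv2.imwrite("pics/s6.png",c)
E
```

```text
[ 421.53338011 -275.10796776  135.56526352] [-0.09516231  1.34321848 -0.10334867] 6.925
```

View pics/s6.png

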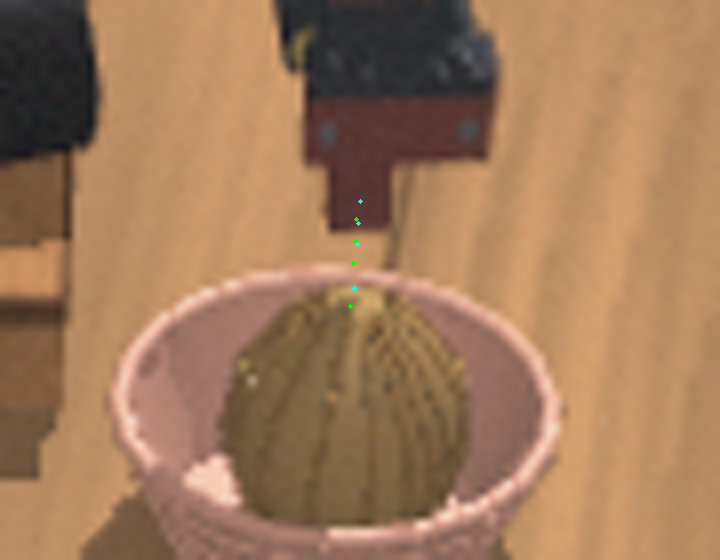

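The picture confirms clear air: finger end at crop row 230 against the coconut top at about row 298, so a gap of about 35 mm, and centred. I'll go 4 mm lower and hold.

Call:
jog_arm(
  motion=[
    [[0,0,0],[0,0,0.4],1],
    [[0,0,0],[0,0,0],1],
    [[0,0,0],[0,0,0],1],
    [[0,0,0],[0,0,0],1],
    [[0,0,0],[0,0,0],1],
    [[0,0,0],[0,0,0],1],
    [[0,0,0],[0,0,0],1],
    [[0,0,0],[0,0,0],1],
    [[0,0,0],[0,0,0],1],
    [[0,0,0],[0,0,0],1],
    [[0,0,0],[0,0,0],1],
    [[0,0,0],[0,0,0],1],
  ],
)

```text
time: 8.43
tcp_pos: [421.2, -274.9, 131.0]
tool_rot: [0.993, 0.115, -0.0, -0.0]
ft_force: [0.3, 0.1, 0.2]
gripper_width: 0.6
finger_force: 0.0
```

Call:
jog_arm(
  motion=[
    [[0,0,0],[0,0,0],1],
    [[0,0,0],[0,0,0],1],
    [[0,0,0],[0,0,0],1],
    [[0,0,0],[0,0,0],1],
    [[0,0,0],[0,0,0],1],
    [[0,0,0],[0,0,0],1],
    [[0,0,0],[0,0,0],1],
    [[0,0,0],[0,0,0],1],
    [[0,0,0],[0,0,0],1],
    [[0,0,0],[0,0,0],1],
    [[0,0,0],[0,0,0],1],
    [[0,0,0],[0,0,0],1],
  ],
)

```text
time: 9.93
tcp_pos: [421.2, -274.9, 131.0]
tool_rot: [0.993, 0.115, -0.0, -0.0]
ft_force: [0.9, -0.3, 0.4]
gripper_width: 0.6
finger_force: 0.0
```

Call:
jog_arm(
  motion=[
    [[0,0,0],[0,0,-4.75],1],
    [[0,0,0],[0,0,-4.75],1],
    [[0,0,0],[0,0,-4.75],1],
    [[0,0,0],[0,0,-4.75],1],
    [[0,0,0],[0,0,0],1],
  ],
)

```text
time: 10.55
tcp_pos: [423.0, -276.1, 324.9]
tool_rot: [0.993, 0.115, 0.003, 0.003]
ft_force: [0.2, -0.1, 0.1]
gripper_width: 0.4
finger_force: 0.0
```

Call:
jog_arm(
  motion=[
    [[0,0,0],[3.3,-3.57,0],1],
    [[0,0,0],[3.3,-3.57,0],1],
    [[0,0,0],[3.3,-3.57,0],1],
    [[0,0,0],[3.3,-3.57,0],1],
    [[0,0,0],[3.3,-3.57,0],1],
    [[0,0,0],[3.3,-3.57,0],1],
    [[0,0,0],[3.3,-3.57,0],1],
    [[0,0,0],[3.3,-3.57,0],1],
    [[0,0,0],[3.3,-3.57,0],1],
    [[0,0,0],[3.3,-3.57,0],1],
    [[0,0,0],[0,0,0],1],
    [[0,0,0],[0,0,0],1],
  ],
)

```text
time: 12.05
tcp_pos: [660.4, 147.5, 319.5]
tool_rot: [0.993, 0.115, -0.001, 0.0]
ft_force: [-0.1, 0.4, 0.1]
gripper_width: 0.7
finger_force: 0.0
```

Call:
jog_arm(
  motion=[
    [[0,0,0],[0,0,4.5],1],
    [[0,0,0],[0,0,4.5],1],
    [[0,0,0],[0,0,4.5],1],
    [[0,0,0],[0,0,3],1],
    [[0,0,0],[0,0,2],1],
    [[0,0,0],[0,0,0.75],1],
    [[0,0,0],[0,0,0],1],
    [[0,0,0],[0,0,0],1],
    [[0,0,0],[0,0,0],1],
    [[0,0,0],[0,0,0],1],
    [[0,0,0],[0,0,0],1],
    [[0,0,0],[0,0,0],1],
  ],
)

```text
time: 13.55
tcp_pos: [661.2, 147.9, 128.5]
tool_rot: [0.993, 0.115, 0.0, -0.0]
ft_force: [0.8, 0.8, 0.1]
gripper_width: 0.6
finger_force: 0.0
```

Call:
jog_arm(
  motion=[
    [[0,0,0],[0,0,0],1],
    [[0,0,0],[0,0,0],1],
    [[0,0,0],[0,0,0],1],
    [[0,0,0],[0,0,0],1],
    [[0,0,0],[0,0,0],1],
    [[0,0,0],[0,0,0],1],
    [[0,0,0],[0,0,0],1],
    [[0,0,0],[0,0,0],1],
    [[0,0,0],[0,0,0],1],
    [[0,0,0],[0,0,0],1],
    [[0,0,0],[0,0,0],1],
    [[0,0,0],[0,0,0],1],
  ],
)

```text
time: 15.05
tcp_pos: [661.2, 147.9, 128.5]
tool_rot: [0.993, 0.115, 0.0, -0.0]
ft_force: [0.1, 0.0, -0.5]
gripper_width: 0.8
finger_force: 0.0
```

```bash
python3 - <<'E'
from h import *
b=get_image("side")[:,:,::-1];s=observe();print(s["tcp_pos"],s["ft_force"],s["time"])
cv2.imwrite("pics/pot.png",b); t=s["tcp_pos"]
print([proj("side",[t[0],t[1]+y,z]).round(1).tolist() for y,z in((-4,112),(-4,142),(4,142),(4,147))])
# red column profile down through the finger to find its lower edge
u=int(round(proj("side",[t[0],t[1],142])[0]))
for v in range(228,262): print(v,b[v,u-1:u+2].mean(0).astype(int)[::-1],end="; ")
E
```

```text
[661.21491414 147.94340927 128.50138307] [-0.19105689 -0.12016948  0.52717886] 15.1
[[271.4, 253.6], [270.4, 245.2], [269.6, 247.4], [269.4, 245.9]]
228 [44 46 49]; 229 [42 43 46]; 230 [44 45 49]; 231 [46 49 51]; 232 [67 68 71]; 233 [47 47 53]; 234 [42 43 47]; 235 [44 45 48]; 236 [51 46 49]; 237 [85 53 49]; 238 [86 53 48]; 239 [87 53 49]; 240 [87 53 49]; 241 [88 54 51]; 242 [88 53 47]; 243 [87 52 49]; 244 [88 54 50]; 245 [88 52 48]; 246 [88 53 48]; 247 [94 63 50]; 248 [209 168  93]; 249 [195 159  88]; 250 [192 157  88]; 251 [191 156  85]; 252 [151 124  70]; 253 [144 119  66]; 254 [125 103  61]; 255 [125 103  60]; 256 [146 119  68]; 257 [147 119  66]; 258 [150 123  70]; 259 [160 131  74]; 260 [147 120  70]; 261 [149 122  70];
```

The pot picture's finger edge at row 247.5 gives a tip height of about 142, which is 30 mm above the rim. I'll hold a little longer, then move on.

Call:
jog_arm(
  motion=[
    [[0,0,0],[0,0,0],1],
    [[0,0,0],[0,0,0],1],
    [[0,0,0],[0,0,0],1],
    [[0,0,0],[0,0,0],1],
    [[0,0,0],[0,0,0],1],
    [[0,0,0],[0,0,-4.75],1],
    [[0,0,0],[0,0,-4.75],1],
    [[0,0,0],[0,0,-4.75],1],
    [[0,0,0],[0,0,-4.75],1],
    [[0,0,0],[0,0,0],1],
  ],
)

```text
time: 16.35
tcp_pos: [663.4, 148.4, 323.6]
tool_rot: [0.993, 0.115, 0.004, -0.0]
ft_force: [-0.2, -0.2, -0.7]
gripper_width: 0.8
finger_force: 0.0
```

Call:
jog_arm(
  motion=[
    [[0,0,0],[-4,1.36,0],1],
    [[0,0,0],[-4,1.36,0],1],
    [[0,0,0],[-4,1.36,0],1],
    [[0,0,0],[-4,1.36,0],1],
    [[0,0,0],[-4,1.36,0],1],
    [[0,0,0],[-4,1.36,0],1],
    [[0,0,0],[0,0,0],1],
    [[0,0,0],[0,0,0],1],
  ],
)

```text
time: 17.35
tcp_pos: [446.5, 13.9, 318.2]
tool_rot: [0.993, 0.114, 0.0, -0.0]
ft_force: [-0.3, -0.3, 0.5]
gripper_width: 0.3
finger_force: 0.0
```

Call:
jog_arm(
  motion=[
    [[0,0,0],[0,0,4.75],1],
    [[0,0,0],[0,0,4.75],1],
    [[0,0,0],[0,0,4.75],1],
    [[0,0,0],[0,0,4.75],1],
    [[0,0,0],[0,0,4.75],1],
    [[0,0,0],[0,0,2.5],1],
    [[0,0,0],[0,0,1.5],1],
    [[0,0,0],[0,0,0.75],1],
    [[0,0,0],[0,0,0],1],
    [[0,0,0],[0,0,0],1],
    [[0,0,0],[0,0,0],1],
  ],
)

```text
time: 18.73
tcp_pos: [446.8, 13.8, 34.3]
tool_rot: [0.993, 0.115, 0.001, 0.0]
ft_force: [-0.1, -0.5, -0.1]
gripper_width: 0.5
finger_force: 0.0
```

```bash
python3 - <<'E'
from h import *
b=get_image("side")[:,:,::-1].copy();s=observe();t=s["tcp_pos"];print(t,s["ft_force"],s["time"])
c=cv2.resize(b[210:280,315:405],(720,560),interpolation=cv2.INTER_CUBIC)
for y,z in((4,37),(4,47),(4,57),(-4,22)):
    q=proj("side",[t[0],t[1]+y,z]);print(q.round(1));cv2.circle(c,(int((q[0]-314.5)*8),int((q[1]-209.5)*8)),2,(0,255,0),-1)
cv2.imwrite("pics/s7.png",c)
E
```

```text
[446.61718255  13.77881233  34.15550852] [-0.375021   -1.29953683  0.30590156] 18.775
[360.4 251. ]
[360.5 248.4]
[360.6 245.8]
[360.6 252.8]
```

View pics/s7.png

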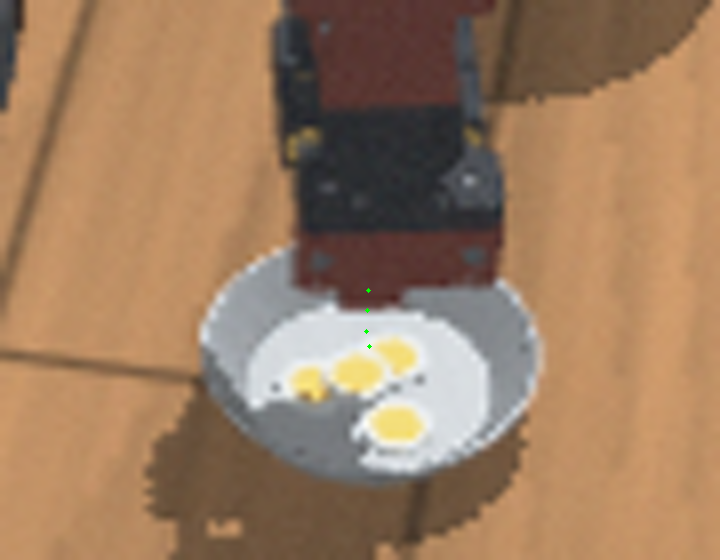

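The fingertip's lower edge is at crop (370,305), which gives a tip height of about 49 over the dish's middle with nothing touched. I'll lower 2 mm, hold and hand in.

Call:
jog_arm(
  motion=[
    [[0,0,0],[0,0,0.2],1],
    [[0,0,0],[0,0,0],1],
    [[0,0,0],[0,0,0],1],
    [[0,0,0],[0,0,0],1],
    [[0,0,0],[0,0,0],1],
    [[0,0,0],[0,0,0],1],
    [[0,0,0],[0,0,0],1],
    [[0,0,0],[0,0,0],1],
    [[0,0,0],[0,0,0],1],
    [[0,0,0],[0,0,0],1],
    [[0,0,0],[0,0,0],1],
    [[0,0,0],[0,0,0],1],
  ],
)

```text
time: 20.27
tcp_pos: [446.1, 13.8, 31.5]
tool_rot: [0.993, 0.115, -0.0, -0.0]
ft_force: [-0.3, 0.1, 0.1]
gripper_width: 0.4
finger_force: 0.0
```

Call:
jog_arm(
  motion=[
    [[0,0,0],[0,0,0],1],
    [[0,0,0],[0,0,0],1],
    [[0,0,0],[0,0,0],1],
    [[0,0,0],[0,0,0],1],
    [[0,0,0],[0,0,0],1],
    [[0,0,0],[0,0,0],1],
    [[0,0,0],[0,0,0],1],
    [[0,0,0],[0,0,0],1],
    [[0,0,0],[0,0,0],1],
    [[0,0,0],[0,0,0],1],
    [[0,0,0],[0,0,0],1],
    [[0,0,0],[0,0,0],1],
  ],
)

```text
time: 21.78
tcp_pos: [446.1, 13.8, 31.5]
tool_rot: [0.993, 0.115, 0.0, -0.0]
ft_force: [-0.2, 0.5, 0.0]
gripper_width: 0.5
finger_force: 0.0
```

```bash
python3 -c "
from bench import *
s=observe();print(s['time'],s['tcp_pos'],s['ft_force']);print(hand_in())"
```

```text
21.775 [446.11744748  13.77555343  31.48437969] [-0.18699841  0.52404497  0.03341239]
the job is handed in; nothing more can be done
None
```

Handed in at 21.8 s with no contact force seen: the fingertips held over the basket coconut, the smallest pot and the dish in order, each over 2 s and about 2.4–3.5 cm up, and are still over the dish; I set those heights from the pictures because the fingertips appear about 31 mm further back than the TCP reading implies.

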